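# Proof-load a clasp in the spring pull tester

### The job

Proof-load the clasp that lies in the small pull tester: first press the orange clamp lever all the way down until its spring catch holds it and leave it latched, then pull the red grip tab straight out against its spring until the red pointer stands over the yellow band on the scale, without pulling well past the band. Finish while still holding the tab there, steady with the pointer over the band (the tab springs back if let go), and leave the band and the things around the tester as they are.

Things in the scene. Friction and masses are not known exactly. Their poses are not given: they have to be found in the camera images.
- tester: pull tester fixed to the bench: grey base 330 x 90 x 12 mm, x -200 to +130 mm, scale ledge on its +y side. Origin on the bench, z up; x is the pull axis, the red tab is pulled towards -x. Blue spring barrel 29 mm wide, top 49 mm high, x -41 to +43 mm. Clasp at x +47 to +85. Lever hinge at x 85, y -35, z 47 mm. Catch post 63 mm high at x 91 to 125, y -3 to 19 mm.
- clamp (a joint): orange-ended clamp lever, hinge about the tester's x axis, rad: 0 = raised (start), 0.45 = fully down, where the catch holds it. It is sprung upwards; pressing at the paddle needs about 1 to 7 N. Let go before about 0.35 it springs up again; past that the catch snaps it fully down and holds it.
- paddle (a point): centre of the top face of the lever's orange paddle (34 mm along the tester's x, 36 mm along the lever, 12 mm thick), 105 mm from the hinge; moves with the lever. Raised: 100 mm above the bench, at y = +56 mm in the tester's frame; fully down: 55 mm above the bench, at y = +70 mm. Nothing lies below the paddle. z axis: normal of its face.
- pull (a joint): red grip tab on its steel rod, slide, m: 0 = home (start), grows as the tab is pulled towards the tester's -x, end stop at 0.075. The spring pulls it home with 4 N at 0 and 1.4 N more for each 10 mm of pull; it has no catch.
- grip (a point): middle of the top edge of the upright red grip tab, 102 mm above the bench; the tab is 12 mm thick along the tester's x, 40 mm wide along y, and reaches down to 24 mm. Pinch it from above across its thickness. At home it has 48 mm clear to the spring barrel, but for a 10 mm rod on the axis (top 39 mm high); the other side is free. Moves with the tab.
- pointer (a point): middle of the upper edge of the red pointer, a 2.5 mm thin fin on the tab's foot, 38 mm above the bench, 70 mm from the pull axis on the tester's +y side, at the same x as the tab's middle; moves with the tab; axes as the tester's.
- band_mark (a point): centre of the top of the yellow band, 10 mm wide along the tester's x, on the aluminium scale 31 mm above the bench, 66 mm from the pull axis on the +y side. It is set at a place that differs each time, 25 to 60 mm towards -x from the pointer's home. Axes as the tester's. The pointer is over the band when their x in the tester's frame agree within 5 mm.
- green_bin: green open parts bin with clasps, 68 x 91 x 42 mm, loose, in front of the tester on its +y side; leave it. Origin: centre of its underside.
- red_pliers: red-handled pliers, 172 x 49 mm, 11 mm high, lying loose to the right of the tester; leave them. Origin: centre of the underside.
- glue_can: lidded tin, white and silver, 67 mm wide, 59 mm high, standing loose to the left of the tester; leave it. Origin: centre of its underside.

How it is judged:
By the outcome, as a careful person would: the job done as asked, in the order asked, and still so for the second after the job is handed in, while the arm keeps its last pose, push and grip.
It also fails if it takes over 48 s, if anything falls off the work surface, if the arm or the gripper's body presses on something with over 40 N, if the wrist force passes 120 N, or if a joint passes its speed limit or range.

### The arm

A 6-joint arm with a two-finger parallel gripper is mounted at the origin on a cart in front of the work surface, level with it; the furniture and walls round the work are solid. World frame = base frame: x ahead of the robot, y to its left, z up, the work surface at z = 0. Lengths are in m, angles in rad, forces in N, time in s.
With the tool pointing down it reaches from about 0.35 to 0.775 m from the base axis. Payload 7.3 kg.
Tool frame: the origin (TCP) lies at the very end of the fingers, on their centre line; the grasp point (between the pads) lies 19 mm behind it; z points along the fingers, y is the line along which they close (so a half turn about z gives the same grasp; the last joint's range is limited). The gripper opens to 92 mm and grips with 3 to 60 N. Pads are 19 mm wide; open, the fingers measure 130 mm over their backs; the gripper's body (75 mm by 190 mm) begins 47 mm behind the grasp point.
Start: joints at [-0.146, 0.342, 1.524, -0, 1.275, -0.146], TCP at [0.525, 0, 0.227] pointing down, gripper open.
Joint ranges: [-2.53, 2.53], [-0.77, 2.02], [0.04, 2.7], [-1, 4.14], [0.28, 2.66], [-3.11, 3.11]. Speed limits (rad/s): [2.57, 2.57, 3.14, 3.14, 3.14, 3.14].

### API

Orientations are given as [roll, pitch, yaw] about the fixed x, y, z axes, in that order (R = Rz(yaw) Ry(pitch) Rx(roll)).
In Python, from cell import observe, read_camera, get_calibration, hand_in, search_frame gives the robot as it stands.
- The arm moves only by the tool step_arm, never from a script. Its argument "commands" is a list of rows, each an object with "translation": the shift along the tool's x, y, z in mm, a list of three; "roll": the turn about the tool's z in rad. In form: [{"translation": [x, y, z], "roll": roll}, ...]. A call has 1 to 20 rows; each row shifts and turns the commanded pose from where the row before left it, along the tool's axes as they then stand; what a row does not reach is not made up. A row lasts 1/12 s, in which the tool goes at most 41.7 mm and 7.16 degrees, less where a joint would pass 70% of its speed; a pose out of reach is approached as far as the arm can. A call is refused whole if a number of a shift passes 41.7 or a number of a turn 0.125, either way. A call with a gripper value outside its range is refused whole. "fingers" is the opening, from 0 (shut) to 1 (fully open), set as the call begins (left out, the last holds). The fingers move at their own pace and stop on an object; "grip_force" is the grip in N (left out, the last holds). Time passes only in rows, so rows that do not move let the fingers close. It gives the time, the measured TCP pose, the force, the opening and the grip force at its end, in the units of the state.
- observe(): the state, without advancing time (a new reading comes with each control period).
- read_camera(name): name is "scene" or "side" or "wrist"; returns the picture (480x640x3 uint8, red, green, blue); there is no depth.
- get_calibration(name): a dict with "camera_matrix" (3x3 intrinsics, pixels), "world_from_camera" (4x4, takes a point from camera to world coordinates). Camera axes: x right, y up, looking along -z (the intrinsics and any distortion apply to the point x, -y, -z); pixel columns grow to the right and rows downward; lengths in m; the calibration is good to about 2 mm. A picture is of the moment at which its call begins: read the wrist's pose just before it. get_calibration takes no time and is no camera call; for the wrist camera it gives the pose at the moment of the call.
- hand_in(): hands the job in; it is judged then, once.
Trained networks look in the newest picture that a camera, given by its name, has taken for a name from the list of things; names that differ only in an ending like _2 or _b are one class to them, and where a whole thing is asked for, a point or a joint stands for the part that bears it (a point fixed in the world has none). Each returns a list of dicts, best first, with "confidence" (0 to 1); they miss things now and then, are a little off and sometimes report something else, mostly with a low value. They report only what shows in the picture. A call takes as long as a camera call.
- search_frame(camera, name): "at" ([x, y, z] in m, in world coordinates, good to about 4 mm: the middle of the surface that is visible of it).
The state is a dict: "time": time; "qpos": joint angles; "qvel": joint speeds; "joint_efforts": joint torques, N m; "tool_pos": TCP position; "tool_rot": TCP orientation; "contact_force": force on the tool from outside, world axes, zero at the start; "torque": the same for the moment, N m; "opening": finger opening in m; "grip_force": force on a finger pad.
Only numpy, scipy, OpenCV 4.12 (cv2) and the standard library are available. Lean on these libraries where they do the work, as an engineer would, in place of code of your own. Each camera call takes 0.05 s, during which the arm holds its last target. There are 200 camera calls.

## Working session

There is one attempt and no reset: what is moved stays moved. The work goes in short steps, Python scripts to look and compute and a tool call to move; the robot and the scene stay as the last step left them, time stands still between calls to the robot, and variables do not carry over. Pictures are saved under pics/ and viewed, at most 10 in all, crops included, and the job is handed in when it is done.

Besides the shell and the picture viewer there is one more tool, called as name(argument=value, ...), one argument or row to a line, values as JSON. step_arm: Moves the arm, as the interface text tells. Its arguments: {"type":"object","properties":{"commands":{"type":"array"},"fingers":{"type":"number"},"grip_force":{"type":"number"}},"required":["commands"]}

```bash
mkdir -p pics; python3 - <<'E'
from cell import *
import cv2
s=observe();print(s['time'],s['tool_pos'],s['tool_rot'],s['opening'])
for c in ['scene','side']:
    im=read_camera(c);cv2.imwrite(f'pics/{c}0.png',im[:,:,::-1])
    for n in ['tester','paddle','grip','pointer','band_mark']:
        r=search_frame(c,n);print(c,n,[(d['confidence'],[round(v,4) for v in d['at']]) for d in r[:2]])
E
```

```text
0.0 [5.24588913e-01 6.41391615e-05 2.26032418e-01] [-3.14002317e+00 -1.91592106e-04  1.57082338e+00] 0.09142828594350777
scene tester [(0.74, [0.5919, -0.1186, 0.016])]
scene paddle [(0.66, [0.5572, 0.0532, 0.0803])]
scene grip [(0.64, [0.6058, -0.123, 0.0612]), (0.57, [0.5912, -0.1186, 0.0171])]
scene pointer [(0.71, [0.6054, -0.1226, 0.0548])]
scene band_mark [(0.46, [0.5421, -0.1562, 0.0345])]
side tester [(0.72, [0.6042, -0.1757, 0.0109])]
side paddle [(0.26, [0.608, -0.1114, 0.0768])]
side grip [(0.42, [0.6091, -0.1149, 0.0754]), (0.25, [0.6056, -0.1711, 0.0134])]
side pointer [(0.48, [0.613, -0.1192, 0.0777])]
side band_mark [(0.58, [0.542, -0.1532, 0.0312])]
```

View pics/scene0.png

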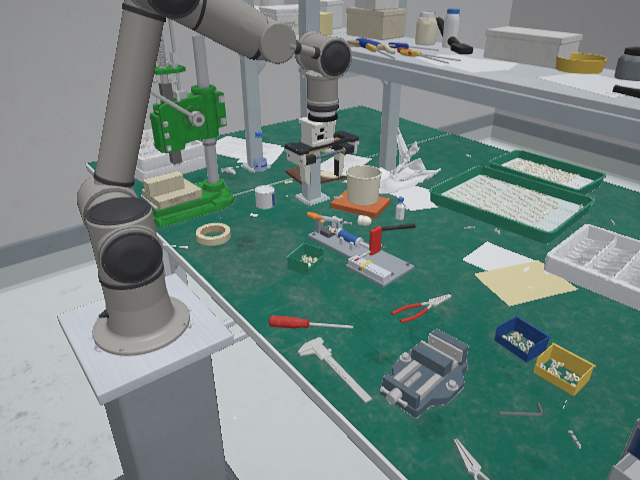

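View pics/side0.png

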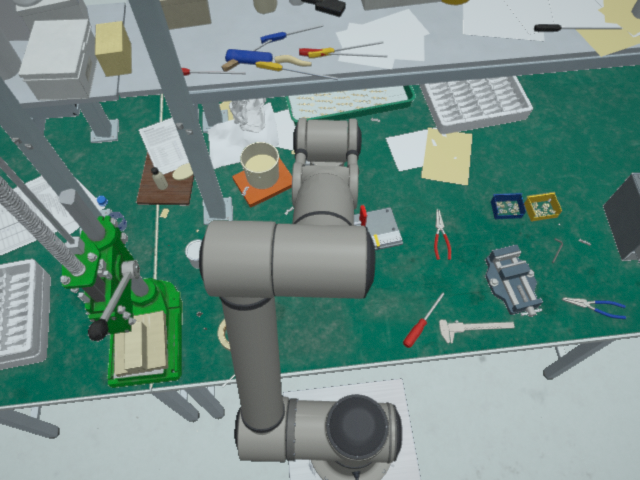

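The scene view shows the tester at about (360,250), with the red tab at (376,240) and the orange paddle at (318,217). A shelf post stands behind it at (312,190). In the side view the arm hides most of the tester.

```bash
python3 - <<'E'
from cell import *
import cv2
c='wrist'
im=read_camera(c);cv2.imwrite(f'pics/{c}0.png',im[:,:,::-1])
k=get_calibration(c);print(k['camera_matrix'].tolist(),k['world_from_camera'].round(4).tolist(),[x for x in k if x not in('camera_matrix','world_from_camera')])
for n in ['tester','paddle','grip','pointer','band_mark']:
    r=search_frame(c,n);print(c,n,[(d['confidence'],[round(v,4) for v in d['at']]) for d in r[:2]])
E
```

```text
[[374.52084166982445, 0.0, 318.57779402088653], [0.0, 374.52084166982445, 241.0512162562258], [0.0, 0.0, 1.0]] [[1.0, -0.0008, -0.0008, 0.5247], [0.001, 0.9696, 0.2447, 0.0652], [0.0006, -0.2447, 0.9696, 0.3845], [0.0, 0.0, 0.0, 1.0]] []
wrist tester [(0.73, [0.5931, 0.0079, 0.0279])]
wrist paddle [(0.63, [0.5535, 0.0561, 0.0892]), (0.5, [0.6062, -0.1167, 0.0777])]
wrist grip [(0.65, [0.6077, -0.1132, 0.0772])]
wrist pointer [(0.69, [0.6078, -0.1143, 0.0805])]
wrist band_mark [(0.73, [0.5477, -0.1562, 0.0345])]
```

View pics/wrist0.png

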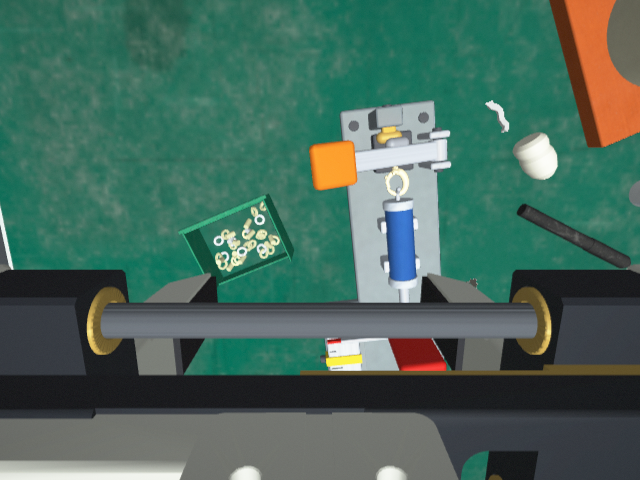

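The wrist view shows the orange paddle centred at (334,165), the barrel axis from (398,203) to (402,287) and the base's far corners at (341,112) and (433,101). The band is at (344,360), and the tab is partly hidden at (415,355).

```bash
cat > h.py <<'E'
import numpy as np
from cell import *
def un(k,u,v,z):
    K=k['camera_matrix'];T=k['world_from_camera']
    d=np.linalg.inv(K)@[u,v,1];d=T[:3,:3]@[d[0],-d[1],-d[2]]
    o=T[:3,3];return (o+d*(z-o[2])/d[2]).round(4)
def px(k,p):
    K=k['camera_matrix'];T=k['world_from_camera'];c=T[:3,:3].T@(np.array(p)-T[:3,3])
    q=K@[c[0],-c[1],-c[2]];return (q[:2]/q[2]).round(0)
E
python3 - <<'E'
from h import *
k=get_calibration('wrist')
for n,u,v,z in [('barFar',398,203,.045),('barNear',402,287,.045),('cornL',341,112,.012),('cornR',433,101,.012),('padTL',311,143,.092),('padTR',354,141,.092),('padBL',316,189,.1),('padC',334,165,.1),('band',344,360,.031),('tabR',445,370,.102),('hingetop',437,150,.05)]:
    print(n,un(k,u,v,z))
E
```

```text
barFar [0.5974 0.0153 0.045 ]
barNear [ 0.6055 -0.0662  0.045 ]
cornL [0.546  0.0968 0.012 ]
cornR [0.6321 0.1066 0.012 ]
padTL [0.5191 0.0677 0.092 ]
padTR [0.5516 0.0692 0.092 ]
padBL [0.5229 0.034  0.1   ]
padC [0.5364 0.0518 0.1   ]
band [ 0.552  -0.1539  0.031 ]
tabR [ 0.6328 -0.1194  0.102 ]
hingetop [0.6277 0.0623 0.05  ]
```

```bash
python3 - <<'E'
from h import *
k=get_calibration('scene')
for n,u,v,z in [('pole',312,200,0),('glue',264,207,0),('pot',362,170,.06),('bin',306,268,0)]:
    print(n,un(k,u,v,z))
E
```

```text
pole [0.7127 0.3012 0.    ]
glue [0.551  0.3552 0.    ]
pot [0.9339 0.2933 0.06  ]
bin [ 0.4397 -0.0384  0.    ]
```

step_arm(
  commands=[
    {"translation": [17,3,-5],"roll": 0},
    {"translation": [17,3,-5],"roll": 0},
    {"translation": [17,3,0],"roll": 0},
    {"translation": [0,0,0],"roll": -0.12},
    {"translation": [0,0,0],"roll": -0.12},
    {"translation": [0,0,0],"roll": -0.12},
    {"translation": [0,0,0],"roll": -0.12},
    {"translation": [0,0,0],"roll": -0.12},
    {"translation": [0,0,0],"roll": -0.12},
    {"translation": [0,0,0],"roll": -0.12},
    {"translation": [0,0,0],"roll": -0.12},
    {"translation": [0,0,0],"roll": -0.12},
    {"translation": [0,0,0],"roll": -0.12},
    {"translation": [0,0,0],"roll": -0.12},
    {"translation": [0,0,0],"roll": -0.12},
    {"translation": [0,0,0],"roll": -0.12},
    {"translation": [0,0,0],"roll": -0.12},
    {"translation": [0,0,0],"roll": 0},
    {"translation": [0,0,0],"roll": 0},
  ],
  fingers=0,
)

```text
time: 2.48
tool_pos: [0.534, 0.051, 0.2367]
tool_rot: [3.142, 0.0, -3.036]
contact_force: [0.9, -0.5, 0.0]
opening: 0.0003
grip_force: 0.0
```

```bash
python3 - <<'E'
from h import *
import cv2
im=read_camera('wrist');cv2.imwrite('pics/w1.png',im[:,:,::-1])
k=get_calibration('wrist');print(k['world_from_camera'].round(3).tolist())
for n in ['paddle','band_mark','grip','pointer']: print(n,[(d['confidence'],d['at']) for d in search_frame('wrist',n)[:1]])
O=np.array([.602,-.0265,0]);X=np.array([-.106,.994,0]);Y=np.array([-.994,-.106,0])
for n,a,b,z in [('pad',.085,.056,.1),('in',.068,.04,.09),('bar',.043,0,.049),('post',.108,.008,.063)]: print(n,px(k,O+a*X+b*Y+[0,0,z]))
E
```

```text
[[-0.106, -0.964, -0.243, 0.469], [0.994, -0.103, -0.026, 0.044], [-0.0, -0.245, 0.97, 0.394], [0.0, 0.0, 0.0, 1.0]]
paddle [(0.74, [0.5385, 0.0497, 0.1033])]
band_mark [(0.81, [0.545, -0.1557, 0.0339])]
grip [(0.64, [0.6058, -0.1151, 0.0529])]
pointer []
pad [320. 235.]
in [299. 250.]
bar [276. 279.]
post [344. 276.]
```

View pics/w1.png

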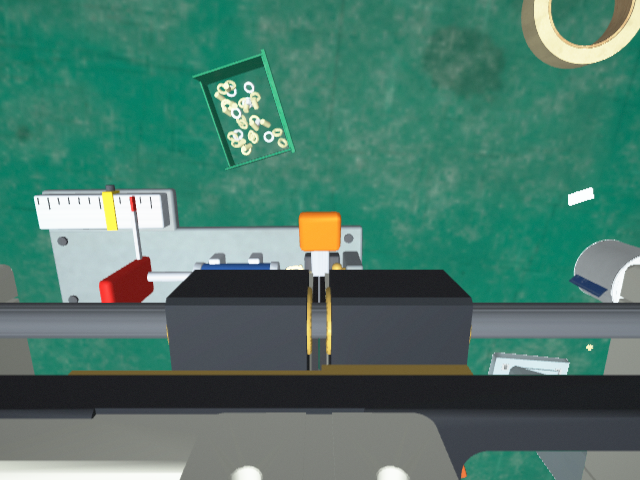

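The paddle is centred at (320,231), straight in line with the tool. The pointer tip is at (132,200) and the band at (109,210). I'll press the lever now.

step_arm(
  commands=[
    {"translation": [0,0,30],"roll": 0},
    {"translation": [0,0,30],"roll": 0},
    {"translation": [0,0,30],"roll": 0},
    {"translation": [0,0,25],"roll": 0},
    {"translation": [0,0,8],"roll": 0},
    {"translation": [0,0,8],"roll": 0},
    {"translation": [0,0,8],"roll": 0},
    {"translation": [0,0,8],"roll": 0},
    {"translation": [0,0,8],"roll": 0},
    {"translation": [0,0,8],"roll": 0},
    {"translation": [0,0,8],"roll": 0},
    {"translation": [0,0,4],"roll": 0},
    {"translation": [0,0,0],"roll": 0},
  ],
)

```text
time: 3.82
tool_pos: [0.5336, 0.051, 0.0606]
tool_rot: [3.141, -0.001, -3.032]
contact_force: [-0.3, 1.5, 0.1]
opening: 0.0007
grip_force: 0.0
```

```bash
python3 - <<'E'
from h import *
import cv2
s=observe();print(s['tool_pos'],s['contact_force'])
im=read_camera('wrist');cv2.imwrite('pics/w2.png',im[:,:,::-1])
E
```

```text
[0.53356435 0.05104872 0.06064596] [-0.27464388  1.54708285  0.10791821]
```

View pics/w2.png

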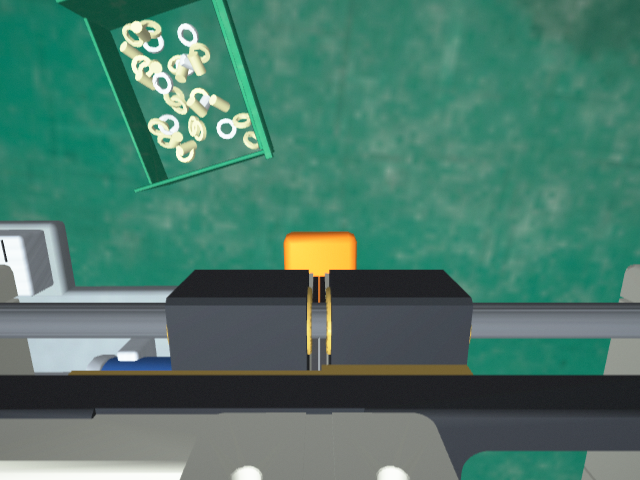

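The paddle shows at (320,255) and there's no upward force, so the lever has probably snapped down. I'll press a few millimetres further to make sure.

step_arm(
  commands=[
    {"translation": [0,0,3],"roll": 0},
    {"translation": [0,0,2],"roll": 0},
    {"translation": [0,0,1],"roll": 0},
    {"translation": [0,0,0],"roll": 0},
  ],
)

```text
time: 4.2
tool_pos: [0.534, 0.051, 0.0556]
tool_rot: [3.142, -0.0, -3.032]
contact_force: [0.3, 0.1, -0.8]
opening: 0.0004
grip_force: 0.0
```

step_arm(
  commands=[
    {"translation": [0,0,1],"roll": 0},
    {"translation": [0,0,1],"roll": 0},
    {"translation": [0,0,1],"roll": 0},
    {"translation": [0,0,0],"roll": 0},
  ],
)

```text
time: 4.53
tool_pos: [0.5342, 0.0511, 0.054]
tool_rot: [-3.141, 0.001, -3.032]
contact_force: [-4.2, 0.3, 11.8]
opening: 0.0006
grip_force: 5.9
```

step_arm(
  commands=[
    {"translation": [0,0,-15],"roll": 0},
    {"translation": [0,0,-30],"roll": 0},
    {"translation": [0,0,-30],"roll": 0},
    {"translation": [0,0,-30],"roll": 0},
    {"translation": [0,0,-30],"roll": 0},
    {"translation": [-10,-30,-20],"roll": 0},
    {"translation": [-10,-30,0],"roll": 0},
    {"translation": [-10,-30,0],"roll": 0},
    {"translation": [-10,-30,0],"roll": 0},
    {"translation": [-10,-30,0],"roll": 0},
    {"translation": [-10,-30,0],"roll": 0},
    {"translation": [0,0,0],"roll": 0},
    {"translation": [0,0,0],"roll": 0},
    {"translation": [0,0,0],"roll": 0},
  ],
  fingers=0.75,
)

```text
time: 5.7
tool_pos: [0.6129, -0.121, 0.2074]
tool_rot: [3.141, -0.001, -3.033]
contact_force: [-0.4, 0.9, 0.3]
opening: 0.0689
grip_force: 0.0
```

```bash
python3 - <<'E'
from h import *
import cv2
s=observe();print(s['time'],s['tool_pos'],s['tool_rot'])
im=read_camera('wrist');cv2.imwrite('pics/w3.png',im[:,:,::-1])
for n in ['paddle','band_mark','grip','pointer']: print(n,[(d['confidence'],d['at']) for d in search_frame('wrist',n)[:1]])
E
```

```text
5.7 [ 0.6128913  -0.12099266  0.20739317] [ 3.14084362e+00 -6.98943555e-04 -3.03273105e+00]
paddle [(0.8, [0.5494, 0.054, 0.0537])]
band_mark [(0.58, [0.5485, -0.155, 0.0335])]
grip [(0.77, [0.606, -0.1146, 0.0542])]
pointer [(0.87, [0.608, -0.1186, 0.0552])]
```

View pics/w3.png

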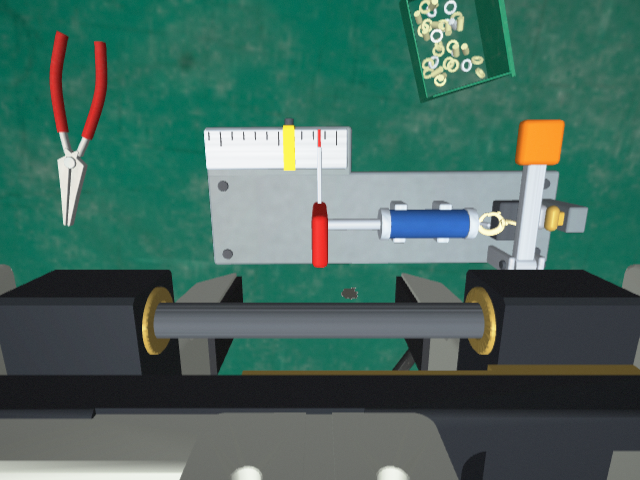

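The paddle is latched at (540,142). The tab is at (320,236), the pointer at (319,139) and the band at (289,148).

```bash
python3 - <<'E'
from h import *
k=get_calibration('wrist');s=observe()
a=-3.0327;X=np.array([np.cos(a),np.sin(a),0]);Y=np.array([np.sin(a),-np.cos(a),0])
t=np.array(s['tool_pos'])
for n,u,v,z in [('tab',320,235,.102),('ptr',319.3,139,.038),('band',289,148,.031)]:
    p=un(k,u,v,z);print(n,p,'tool x,y mm',((p-t)@X*1000).round(1),((p-t)@Y*1000).round(1))
E
```

```text
tab [ 0.6096 -0.1199  0.102 ] tool x,y mm 3.5 0.8
ptr [ 0.5418 -0.1279  0.038 ] tool x,y mm 71.8 0.2
band [ 0.5521 -0.1532  0.031 ] tool x,y mm 64.3 -26.1
```

step_arm(
  commands=[
    {"translation": [1.5,0,30],"roll": 0},
    {"translation": [1,0.5,30],"roll": 0},
    {"translation": [0,0,30],"roll": 0},
    {"translation": [0,0,25],"roll": 0},
    {"translation": [0,0,15],"roll": 0},
    {"translation": [0,0,8],"roll": 0},
    {"translation": [0,0,0],"roll": 0},
    {"translation": [0,0,0],"roll": 0},
  ],
)

```text
time: 6.62
tool_pos: [0.6112, -0.1209, 0.0704]
tool_rot: [-3.141, 0.001, -3.032]
contact_force: [-0.2, 0.6, -0.7]
opening: 0.0689
grip_force: 0.0
```

step_arm(
  commands=[
    {"translation": [0,0,0],"roll": 0},
    {"translation": [0,0,0],"roll": 0},
    {"translation": [0,0,0],"roll": 0},
    {"translation": [0,0,0],"roll": 0},
    {"translation": [0,0,0],"roll": 0},
    {"translation": [0,0,0],"roll": 0},
    {"translation": [0,0,0],"roll": 0},
    {"translation": [0,0,0],"roll": 0},
    {"translation": [0,0,0],"roll": 0},
    {"translation": [0,0,0],"roll": 0},
    {"translation": [0,0,0],"roll": 0},
    {"translation": [0,0,0],"roll": 0},
  ],
  fingers=0,
  grip_force=40,
)

```text
time: 7.62
tool_pos: [0.6107, -0.1205, 0.0697]
tool_rot: [3.141, -0.0, -3.032]
contact_force: [0.0, 3.7, 1.4]
opening: 0.0118
grip_force: 40.0
```

step_arm(
  commands=[
    {"translation": [0,-3,0],"roll": 0},
    {"translation": [0,-4,0],"roll": 0},
    {"translation": [0,-4,0],"roll": 0},
    {"translation": [0,-4,0],"roll": 0},
    {"translation": [0,-4,0],"roll": 0},
    {"translation": [0,-4,0],"roll": 0},
    {"translation": [0,-2,0],"roll": 0},
    {"translation": [0,0,0],"roll": 0},
    {"translation": [0,0,0],"roll": 0},
    {"translation": [0,0,0],"roll": 0},
    {"translation": [0,0,0],"roll": 0},
  ],
)

```text
time: 8.53
tool_pos: [0.6134, -0.1448, 0.0697]
tool_rot: [3.14, -0.0, -3.032]
contact_force: [0.8, 7.3, 0.6]
opening: 0.0117
grip_force: 40.0
```

```bash
python3 - <<'E'
from h import *
import cv2
s=observe();print(s['time'],s['tool_pos'])
im=read_camera('wrist');cv2.imwrite('pics/w4.png',im[:,:,::-1])
print([(d['confidence'],d['at']) for d in search_frame('wrist','paddle')[:1]])
E
```

```text
8.5333 [ 0.61343752 -0.14482874  0.06969931]
[(0.51, [0.5981, -0.1466, 0.0824])]
```

View pics/w4.png

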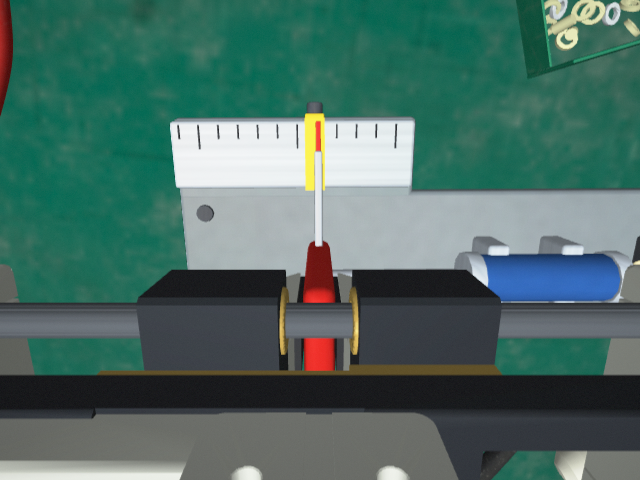

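The pointer at u≈318.5 already stands over the band (u 305–325, about 2 px per mm). I'll pull 2 mm more to centre it and check the lever in the scene view.

step_arm(
  commands=[
    {"translation": [0,-1,0],"roll": 0},
    {"translation": [0,-1,0],"roll": 0},
    {"translation": [0,0,0],"roll": 0},
    {"translation": [0,0,0],"roll": 0},
    {"translation": [0,0,0],"roll": 0},
    {"translation": [0,0,0],"roll": 0},
  ],
)

```text
time: 9.13
tool_pos: [0.6137, -0.1467, 0.0697]
tool_rot: [3.14, -0.0, -3.032]
contact_force: [-0.2, 7.8, 1.9]
opening: 0.0118
grip_force: 40.0
```

```bash
python3 - <<'E'
from h import *
import cv2
s=observe();print(s['time'],s['tool_pos'],s['opening'])
w=read_camera('wrist')[80:260,200:440];w=cv2.resize(w,None,fx=2,fy=2)
c=read_camera('scene')[190:300,260:440];c=cv2.resize(c,(590,360))
o=cv2.hconcat([w[:,150:350],c]);cv2.imwrite('pics/f.png',o[:,:,::-1])
print([(d['confidence'],d['at']) for d in search_frame('scene','paddle')[:2]])
E
```

```text
9.1333 [ 0.61366595 -0.1467224   0.06970662] 0.01178419502714302
[(0.48, [0.5507, 0.0553, 0.0483])]
```

View pics/f.png

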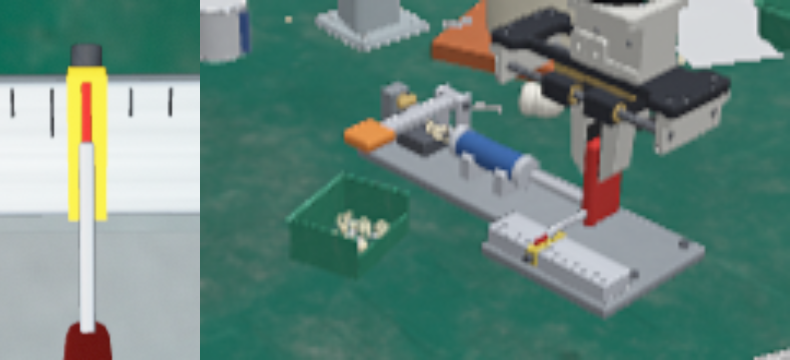

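The pointer (u≈87) is centred on the band (68–106), the lever is still down at (370,135), and the tab is held.

```bash
python3 -c "
from cell import *
print(hand_in())"
```

```text
the job is handed in; nothing more can be done
None
```

I handed the job in at about 9 s: the clamp lever is latched fully down, and the gripper is holding the red tab steady with the pointer centred over the yellow band.

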